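# Seal the hatch of the polisher's dust box

## Robot

A 6-joint arm with a two-finger parallel gripper is mounted at the origin on a cart in front of the work surface, level with it; the furniture and walls round the work are solid. World frame = base frame: x ahead of the robot, y to its left, z up, the work surface at z = 0. Lengths are in mm, angles in rad, forces in N, time in s.
With the tool pointing down it reaches from about 300 to 1000 mm from the base axis. Payload 5.1 kg.
Tool frame: the origin (TCP) lies midway between the tips of the shut fingers; the grasp point (between the pads) lies grip_depth behind it (grip_depth is the distance from the TCP to the grasp point, in mm); x points along the fingers, y is the direction in which the jaws open and shut, and the axes are right-handed (so a half turn about x gives the same grasp; the last joint's range is limited). The gripper opens to 95 mm and grips with 3 to 60 N. Pads are 20 mm wide; open, the fingers measure 119 mm over their backs; the gripper's body (75 mm by 180 mm) begins 59 mm behind the grasp point.
Start: joints at [1.196, 0.124, 1.65, -0, 1.367, -0.083], TCP at [187.011, 622.504, 214.656] pointing down, gripper open.
Joint ranges: [-2.61, 2.61], [-1.02, 2.33], [0.03, 2.71], [-1.35, 4.49], [0.32, 2.68], [-2.91, 2.91]. Speed limits (rad/s): [2.57, 2.57, 3.14, 3.14, 3.14, 3.14].

## Interface

Orientations are given as a unit quaternion [x, y, z, w].
In Python, from cell import * gives the robot as it stands. The module is installed in compiled form; this text tells all that it offers.
- The arm moves only by the tool jog_arm, never from a script. Its argument "targets" is one flat list of numbers, 7 for each row, row after row: the shift along the world's x, y, z scaled (see below), then the turn, a rotation vector about the world's x, y, z scaled (see below), then the gripper's target within -1 to 1 (shut at 1, half-way at 0, fully open at -1). A call has exactly 10 rows; each row is the pose to reach, as a shift and turn from the pose measured when the call began, turning the shorter way round; what a row does not reach only later rows make up. The controller multiplies each number of a shift by 150 mm and each number of a turn by 180 degrees. A row lasts 1/12 s, in which the tool goes at most 41.7 mm and 7.16 degrees, less where a joint would pass 70% of its speed; a pose out of reach is approached as far as the arm can. A call with a number of a shift or a turn outside -1 to 1 is refused whole. A call with a gripper value outside its range is refused whole. The fingers move at their own pace and stop on an object; the grip force is fixed at half the most. Time passes only in rows, so rows that repeat a pose let the fingers close, or fill a call up. It gives the time, the measured TCP pose, the force and the opening at its end, in the units of the state.
- get_state(): the state, without advancing time (a new reading comes with each control period).
- grab_frame(name): name is "side" or "top"; returns (picture, depth): 400x640x3 uint8, red, green, blue; 400x640 float32, mm along the optical axis (not along the pixel's ray), 0 where there is no reading.
- camera_info(name): a dict with "fx", "fy", "cx", "cy" (pixels), "pose" (4x4, takes a point from camera to world coordinates). Camera axes: x right, y down, z forward; pixel columns grow to the right and rows downward; lengths in mm; the calibration is good to about 2 mm. A picture is of the moment at which its call begins. camera_info takes no time and is no camera call.
- finish_job(): hands the job in, once; it reports no verdict.
Trained networks look in the newest picture that a camera, given by its name, has taken for a name from the list of things; names that differ only in an ending like _2 or _b are one class to them, and where a whole thing is asked for, a point or a joint stands for the part that bears it (a point fixed in the world has none). Each returns a list of dicts, best first, with "confidence" (0 to 1); they miss things now and then, are a little off and sometimes report something else, mostly with a low value. They report only what shows in the picture. A call takes as long as a camera call.
- trace(name, camera): "pixels" (400x640 bool, what is visible of it) and "centre" ([row, column] in pixels, amid what is visible of it).
The state is a dict: "clock": time; "joint_pos": joint angles; "qd": joint speeds; "effort": joint torques, N m; "ee_pos": TCP position; "ee_rot": TCP orientation; "wrist_force": force on the tool from outside, world axes, zero at the start; "torque": the same for the moment, N m; "finger_gap": finger opening in mm.
Only numpy, scipy, OpenCV 4.12 (cv2) and the standard library are available. Lean on these libraries where they do the work, as an engineer would, in place of code of your own. Each camera call takes 0.05 s, during which the arm holds its last target.

## Task

The hatch of the green dust box beside the polisher has been left ajar. Swing it down onto its rubber gasket without slamming it, then turn its black T-handle a full quarter turn clockwise to the stop so that the latch draws the hatch tight, and let go. Leave the things lying about where they are.

Things in the scene. Friction and masses are not known exactly. Their poses are not given: they have to be found in the camera images.
- dust_box: Green steel dust box, fixed to the bench: 200 mm deep (x), 170 mm wide (y), 199 mm high at the back, 90 mm at the front. Origin: centre of its underside. +x points to its back, z up; a hatch covers the face that slopes down at 35 degrees towards its front (-x).
- hatch_hinge (a point): Middle of the hinge line, along the box's y, at the upper (far) edge of the sloping face. The frame turns with the hatch: -x points from the hinge to the free edge, y along the hinge, z square out of the outer face. The grey metal hatch is 156 mm wide, 12 mm thick (z 0 to 12 mm), its free edge at x = -167 mm; the handle's axis stands at x = -120 mm, y = 0.
- t_grip (a point): Centre of the T-handle's cross-bar, on its turning axis, 40 mm out from the hatch's outer face. The black bar is 92 mm long (its y), 16 mm wide (x), 18 mm high (z, square out of the hatch), one end striped red; a round 16 mm stem joins its middle to the hatch. It turns with the handle. There are 40 mm from this point to the hatch's outer face.
- hatch (a joint): Hatch angle, rad: 0 = fully tight, its outer normal leaning 35 degrees from vertical towards the box's front; grows as the free edge swings up about the box's +y. Stiff hinge (0.5 N m): stays where left. It meets the gasket at 0.045; 1.6 N m presses it to 0; unlatched it springs back to about 0.03. The latch can catch below about 0.05.
- t_handle (a joint): T-handle angle, rad: 0 = open (bar along the hinge line), 1.57 = latched, at its stop (bar pointing down the slope); grows clockwise seen from outside, about the hatch's -z. From 0.5 on a roller runs up a ramp behind the frame and draws the hatch in; above 1.4 it holds. Takes about 0.2 N m; stays where left. Beyond 0.5 with the hatch up, the pawl would foul the frame.
- mallet: Loose wooden mallet 167 mm long with a dark head, lying in front of the box: leave alone.
- tin: Loose empty pale tin, 103 mm wide, 49 mm high, in front of the box: leave alone.
- wax_bar: Loose red wax bar 99 x 67 x 21 mm, lying to the right of the box's front: leave alone.

How it is judged (in metres and radians):
On the way, in this order (a step that is already met when the one before it is completed fails the run):
1. the hatch is lowered onto its gasket (value of joint hatch below 0.06 rad), for 0.1 s.
2. the T-handle is turned to its stop and the hatch is drawn tight (value of joint t_handle above 1.4 rad and value of joint hatch below 0.015 rad), for 0.2 s.
At the end, for the whole second after the job is handed in: The T-handle is turned at least 1.4 rad (of 1.57) clockwise and the hatch is drawn to within 0.015 rad (2.5 mm at its free edge) of fully tight (all of step 2); the robot touches nothing.
It fails at once if the hatch is slammed (closes faster than 2.5 rad/s) (velocity of joint hatch below -2.5 rad/s).
It fails at once if a thing lying about is moved by more than 30 mm (distance of any of mallet, tin, wax_bar from where it was at the start of the episode above 0.03 m).
It also fails if it takes over 38 s, if anything falls off the work surface, if the arm or the gripper's body presses on something with over 40 N, if the wrist force passes 120 N, or if a joint passes its speed limit or range.

## Working session

There is one attempt and no reset: what is moved stays moved. The work goes in short steps, Python scripts to look and compute and a tool call to move; the robot and the scene stay as the last step left them, time stands still between calls to the robot, and variables do not carry over. Pictures are saved under pics/ and viewed, and the job is handed in when it is done.

Besides the shell and the picture viewer there is one more tool, called as name(argument=value, ...), one argument or row to a line, values as JSON. jog_arm: Moves the arm, as the interface text tells. Its arguments: {"type":"object","properties":{"targets":{"type":"array","items":{"type":"number"}}},"required":["targets"]}

```bash
mkdir -p pics; cat > h.py <<'E'
from cell import *
import numpy as np, cv2
np.set_printoptions(precision=3,suppress=True)
def snap(c,fn):
    p,d=grab_frame(c); cv2.imwrite('pics/'+fn,cv2.cvtColor(p,cv2.COLOR_RGB2BGR)); return p,d
def pts(c,d,m):
    i=camera_info(c); v,u=np.nonzero(m&(d>0)); z=d[v,u]
    P=np.c_[(u-i['cx'])/i['fx']*z,(v-i['cy'])/i['fy']*z,z]
    T=np.array(i['pose']); return P@T[:3,:3].T+T[:3,3]
E
python3 - <<'E'
from h import *
s=get_state(); print(s)
for c in ['side','top']:
    p,d=snap(c,c+'0.png'); np.save(c+'0.npy',d)
    i=camera_info(c); print(c,i['fx'],np.array(i['pose']))
    for n in ['dust_box','hatch_hinge','t_grip']:
        for r in trace(n,c)[:2]:
            m=r['pixels']; P=pts(c,d,m); print(n,r['confidence'],r['centre'],m.sum(),np.median(P,0),np.percentile(P,2,axis=0),np.percentile(P,98,axis=0)); 
            if r is not None: np.save(f'{c}_{n}.npy',m) if r['confidence']>.5 else 0
E
```

```text
{'clock': 0.0, 'joint_pos': array([ 1.196,  0.125,  1.652, -0.   ,  1.367, -0.083]), 'qd': array([-0.001, -0.002,  0.   , -0.001,  0.001,  0.   ]), 'effort': array([ -0.   , -41.76 , -35.994,   0.077,   0.049,  -0.   ]), 'ee_pos': array([186.784, 621.91 , 213.384]), 'ee_rot': array([ 0.102,  0.7  , -0.104,  0.699]), 'wrist_force': array([ 1.175, -0.132,  0.15 ]), 'torque': array([-0.037,  0.052, -0.009]), 'finger_gap': 95.13331504804329}
side 416.7185889222098 [[  -0.987    0.129   -0.1    613.208]
 [   0.163    0.82    -0.549  697.177]
 [   0.011   -0.558   -0.83  1044.615]
 [   0.       0.       0.       1.   ]]
dust_box 0.76 [265.1, 326.8] 9122 [510.137 310.107 195.799] [384.248 193.508  13.188] [622.413 404.729 239.776]
hatch_hinge 0.87 [245.1, 336.6] 4273 [473.166 275.185 200.066] [381.002 182.324 186.025] [560.525 359.091 241.712]
t_grip 0.82 [232.0, 347.9] 583 [441.213 253.191 232.578] [415.454 198.921 187.944] [460.225 288.482 243.651]
top 391.02308540163574 [[   0.001   -0.989    0.147  341.809]
 [  -1.      -0.004   -0.021  107.725]
 [   0.022   -0.147   -0.989 1168.425]
 [   0.       0.       0.       1.   ]]
dust_box 0.66 [198.8, 246.7] 5932 [496.366 278.182 198.732] [386.832 178.007 114.516] [611.619 392.188 241.984]
dust_box 0.22 [247.3, 316.5] 485 [386.212 101.255  21.518] [351.611 -23.384   5.738] [407.197 134.519  33.791]
t_grip 0.72 [256.3, 393.1] 796 [ 349.156 -130.097   19.195] [ 314.564 -178.548   -0.162] [381.385 -83.128  23.773]
t_grip 0.62 [217.2, 257.7] 417 [436.653 246.646 239.818] [418.077 205.105 193.748] [460.708 284.637 245.557]
```

View pics/side0.png

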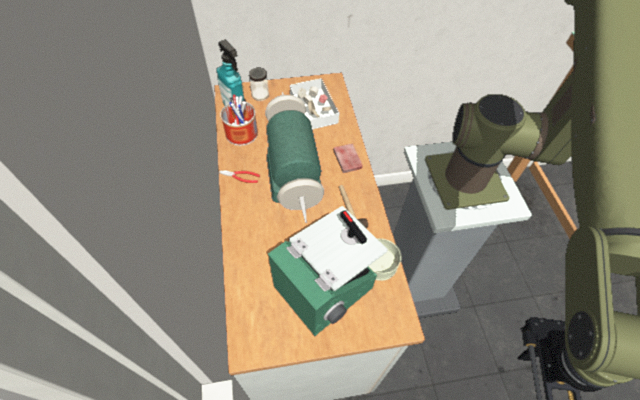

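View pics/top0.png

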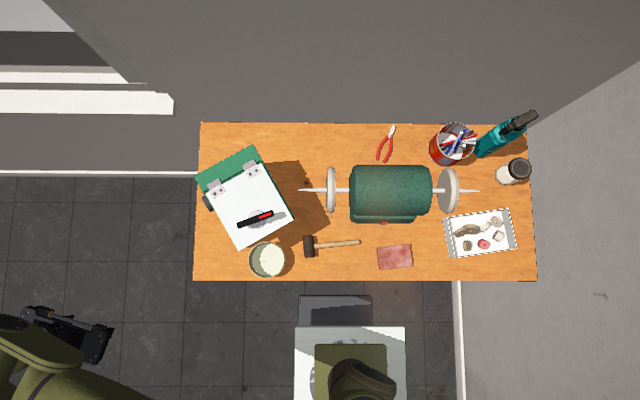

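The side view shows the hatch as a near-horizontal grey plate (about 335,245) with the black bar at (350,228) and its red end toward the polisher. The top view has the bar at (258,218), the tin at (268,260) and the mallet at (315,245). The top trace at (256,393) is the wax bar, so it's a false hit. Next I fit the geometry.

```bash
python3 - <<'E'
from h import *
for c in ['side','top']:
    d=np.load(c+'0.npy'); p=cv2.cvtColor(cv2.imread(f'pics/{c}0.png'),cv2.COLOR_BGR2RGB).astype(int)
    yy,xx=np.mgrid[:400,:640]
    roi=(yy>205)&(yy<300)&(xx>260)&(xx<400) if c=='side' else (yy>140)&(yy<250)&(xx>190)&(xx<300)
    br=roi&(p.min(2)>150)&(p.max(2)-p.min(2)<25)
    P=pts(c,d,br); k=(P[:,2]>150)&(P[:,2]<260);P=P[k]
    for _ in range(5):
        m=np.median(P,0) if _==0 else P.mean(0); n=np.linalg.svd(P-m,full_matrices=False)[2][2]; n*=np.sign(n[2]); r=(P-m)@n; P=P[abs(r)<3]
    print(c,'plane n',n,'c',m,len(P),'tilt',np.arccos(n[2]))
    # min area rect in xy
    R=cv2.minAreaRect(P[:,:2].astype(np.float32)); print(R, cv2.boxPoints(R))
    dk=roi&(p.max(2)<70)|roi&(p[...,0]>150)&(p[...,1]<90)
    Q=pts(c,d,dk); h=(Q-m)@n; Q=Q[(h>30)&(h<60)]
    R=cv2.minAreaRect(Q[:,:2].astype(np.float32)); print('bar',len(Q),np.percentile((Q-m)@n,[5,50,95]),R,Q.mean(0))
    red=roi&(p[...,0]>130)&(p[...,1]<80); q=pts(c,d,red); print('red',np.median(q,0),len(q))
    # box wall tops
    g=roi&(p[...,1]>p[...,0]+30); G=pts(c,d,g); G=G[(G[:,2]>180)&(G[:,2]<215)]
    if len(G): print('green top',len(G),np.median(G,0),cv2.minAreaRect(G[:,:2].astype(np.float32)))
E
```

```text
side plane n [-0.107 -0.061  0.992] c [478.572 277.345 198.921] 3197 tilt 0.12298395699158031
((472.52362060546875, 267.8326721191406), (168.56204223632812, 157.890625), 30.036529541015625) [[360.045 293.989]
 [439.077 157.302]
 [585.002 241.676]
 [505.97  378.363]]
bar 253 [37.357 47.354 50.505] ((437.47607421875, 249.44158935546875), (15.216246604919434, 85.13883972167969), 20.20936393737793) [437.173 252.237 239.226]
red [444.035 222.307 241.434] 33
green top 1572 [570.909 324.392 196.91 ] ((564.6828002929688, 322.35650634765625), (64.56108856201172, 170.25523376464844), 32.49993896484375)
top plane n [-0.108 -0.063  0.992] c [474.715 268.145 198.795] 3148 tilt 0.12513305900766666
((473.57354736328125, 266.448486328125), (167.33140563964844, 156.6257781982422), 30.37811851501465) [[361.791 291.699]
 [440.998 156.577]
 [585.356 241.198]
 [506.149 376.32 ]]
bar 199 [45.437 48.393 51.412] ((436.90313720703125, 245.1602325439453), (13.810134887695312, 88.15233612060547), 20.199323654174805) [436.087 246.476 242.001]
red [445.836 221.36  241.94 ] 39
green top 1153 [569.291 322.877 198.165] ((564.326416015625, 320.2028503417969), (66.1175765991211, 170.45230102539062), 28.622615814208984)
```

```bash
cat >> h.py <<'E'
from scipy.spatial.transform import Rotation as Ro
PSI=np.radians(30.2); H=np.array([546.9,309.6,196.8])
def pose(th,phi,off,gd):
    "TCP pos and rot with grasp point off mm out along n from the grip point"
    t=0.611-th; c,s=np.cos(PSI),np.sin(PSI)
    n=np.array([-np.sin(t)*c,-np.sin(t)*s,np.cos(t)]); X=np.array([np.cos(t)*c,np.cos(t)*s,np.sin(t)]); Y=np.array([-s,c,0])
    x=-n; y=np.cos(phi)*X-np.sin(phi)*Y; R=np.c_[x,y,np.cross(x,y)]
    return H-120*X+(52+off-gd)*n, Ro.from_matrix(R)
def row(p,R,s=None):
    s=s or get_state(); d=(p-s['ee_pos'])/150; w=(R*Ro.from_quat(s['ee_rot']).inv()).as_rotvec()/np.pi
    return np.r_[d,w].round(4)
E
python3 - <<'E'
import cell; print([k for k in dir(cell) if not k.startswith('__')])
from h import *
gd=getattr(cell,'grip_depth',None); print(gd)
p,R=pose(.487,.17,80,gd or 20); print(p,row(p,R)); print(pose(.487,.17,0,0)[0],pose(.03,.17,0,0)[0])
E
```

```text
['MotionError', 'camera_info', 'finish_job', 'get_state', 'grab_frame', 'grip_depth', 'trace']
18.8
[431.883 242.658 294.289] [ 1.633 -2.532  0.532  0.034 -0.023 -0.293]
[438.425 246.466 233.559] [435.538 244.786 174.404]
```

jog_arm(
  targets=[0.2,-0.3,0.5,0,0,-0.04,-1,0.4,-0.6,0.8,0.01,0,-0.08,-1,0.6,-0.9,0.9,0.01,-0.01,-0.12,-1,0.63,-1,0.9,0.01,-0.01,-0.14,-1,0.63,-1,0.9,0.01,-0.01,-0.14,-1,0.63,-1,0.9,0.01,-0.01,-0.14,-1,0.63,-1,0.9,0.01,-0.01,-0.14,-1,0.63,-1,0.9,0.01,-0.01,-0.14,-1,0.63,-1,0.9,0.01,-0.01,-0.14,-1,0.63,-1,0.9,0.01,-0.01,-0.14,-1],
)

```text
clock: 1.23
ee_pos: [280.7, 472.9, 347.8]
ee_rot: [0.264, 0.651, -0.241, 0.669]
wrist_force: [-0.4, -0.5, -0.2]
finger_gap: 94.7
```

```bash
python3 - <<'E'
from h import *
p,R=pose(.487,.17,80,18.8); s=get_state(); print(s['clock'],s['joint_pos'],s['ee_pos'],row(p,R,s))
E
```

```text
1.2333 [ 0.946 -0.172  1.721 -0.016  1.554  0.106] [280.669 472.875 347.778] [ 1.008 -1.535 -0.357  0.024 -0.016 -0.153]
```

jog_arm(
  targets=[0.15,-0.25,0,0,0,-0.02,-1,0.35,-0.5,0,0,0,-0.05,-1,0.5,-0.75,0,0.01,-0.01,-0.08,-1,0.65,-1,0,0.01,-0.01,-0.1,-1,0.65,-1,0,0.01,-0.01,-0.1,-1,0.65,-1,0,0.01,-0.01,-0.1,-1,0.65,-1,0,0.01,-0.01,-0.1,-1,0.65,-1,0,0.01,-0.01,-0.1,-1,0.65,-1,0,0.01,-0.01,-0.1,-1,0.65,-1,0,0.01,-0.01,-0.1,-1],
)

```text
clock: 2.07
ee_pos: [377.5, 324.1, 347.5]
ee_rot: [0.376, 0.596, -0.328, 0.629]
wrist_force: [0.2, -0.1, 0.1]
finger_gap: 95.1
```

```bash
python3 - <<'E'
from h import *
s=get_state(); print(s['clock'],s['joint_pos'],s['ee_pos'])
for o in (60,0): print(row(*pose(.487,.17,o,18.8),s))
E
```

```text
2.0667 [ 0.61  -0.322  1.846 -0.014  1.536  0.081] [377.474 324.099 347.523]
[ 0.377 -0.535 -0.487  0.013 -0.007 -0.054]
[ 0.42  -0.51  -0.884  0.013 -0.007 -0.054]
```

jog_arm(
  targets=[0.19,-0.27,-0.1,0.006,-0.004,-0.027,-1,0.36,-0.54,-0.2,0.013,-0.007,-0.054,-1,0.375,-0.535,-0.35,0.013,-0.007,-0.054,-1,0.377,-0.535,-0.487,0.013,-0.007,-0.054,-1,0.377,-0.535,-0.487,0.013,-0.007,-0.054,-1,0.377,-0.535,-0.487,0.013,-0.007,-0.054,-1,0.377,-0.535,-0.487,0.013,-0.007,-0.054,-1,0.377,-0.535,-0.487,0.013,-0.007,-0.054,-1,0.377,-0.535,-0.487,0.013,-0.007,-0.054,-1,0.377,-0.535,-0.487,0.013,-0.007,-0.054,-1],
)

```text
clock: 2.9
ee_pos: [434.3, 244.6, 276.0]
ee_rot: [0.442, 0.561, -0.362, 0.599]
wrist_force: [0.4, -0.7, 0.7]
finger_gap: 95.3
```

```bash
python3 - <<'E'
from h import *
s=get_state(); print(s['clock'],s['joint_pos'],s['ee_pos'],s['wrist_force'])
for o in (60,2): print(row(*pose(.487,.17,o,18.8),s))
snap('side','s1.png');snap('top','t1.png')
E
```

```text
2.9 [ 0.396 -0.337  1.976  0.016  1.379  0.035] [434.309 244.568 275.978] [ 0.382 -0.682  0.67 ]
[-0.002 -0.004 -0.01   0.     0.    -0.   ]
[ 0.039  0.02  -0.394  0.     0.    -0.   ]
```

View pics/s1.png

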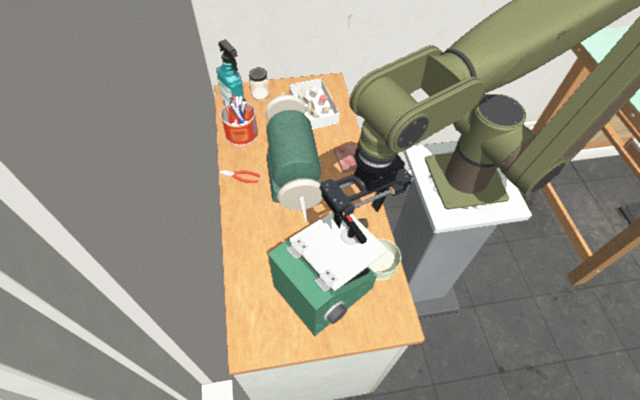

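In this view the gripper's fingers sit just above the bar at about (345,215), on either side of it. The approach is clear, so I'll descend, then close.

jog_arm(
  targets=[0.015,0.005,-0.12,0,0,0,-1,0.03,0.01,-0.26,0,0,0,-1,0.039,0.02,-0.394,0,0,0,-1,0.039,0.02,-0.394,0,0,0,-1,0.039,0.02,-0.394,0,0,0,-1,0.039,0.02,-0.394,0,0,0,1,0.039,0.02,-0.394,0,0,0,1,0.039,0.02,-0.394,0,0,0,1,0.039,0.02,-0.394,0,0,0,1,0.039,0.02,-0.394,0,0,0,1],
)

```text
clock: 3.83
ee_pos: [440.3, 247.4, 217.1]
ee_rot: [0.442, 0.561, -0.362, 0.599]
wrist_force: [-0.0, -0.3, 0.0]
finger_gap: 66.9
```

```bash
python3 - <<'E'
from h import *
s=get_state(); print(s['clock'],s['joint_pos'],s['ee_pos'],s['wrist_force'],s['finger_gap'],s['torque'])
snap('side','s2.png')
E
```

```text
3.8333 [ 0.396 -0.293  2.04   0.016  1.271  0.035] [440.326 247.387 217.114] [-0.026 -0.321  0.028] 66.92732041048315 [-0.109  0.045  0.01 ]
```

View pics/s2.png

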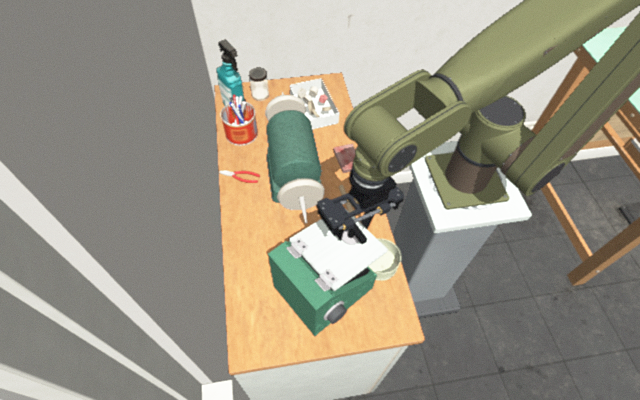

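The fingers now straddle the bar near (350,225), clear of the hatch, and they're still closing (gap 67 mm). I'll hold the pose while they close.

jog_arm(
  targets=[0,0,0,0,0,0,1,0,0,0,0,0,0,1,0,0,0,0,0,0,1,0,0,0,0,0,0,1,0,0,0,0,0,0,1,0,0,0,0,0,0,1,0,0,0,0,0,0,1,0,0,0,0,0,0,1,0,0,0,0,0,0,1,0,0,0,0,0,0,1],
)

```text
clock: 4.72
ee_pos: [439.1, 247.0, 216.5]
ee_rot: [0.441, 0.562, -0.363, 0.598]
wrist_force: [-5.0, -1.7, 1.9]
finger_gap: 15.6
```

```bash
python3 - <<'E'
from h import *
s=get_state(); print(s['clock'],s['joint_pos'],s['ee_pos'],s['wrist_force'],s['finger_gap'],s['torque'])
E
```

```text
4.7167 [ 0.397 -0.293  2.041  0.016  1.274  0.034] [439.147 246.953 216.509] [-5.045 -1.739  1.931] 15.568163893508626 [-0.328  0.664  0.053]
```

```bash
cat >> h.py <<'E'
def rel(a,bs):
    p0,R0=pose(*a,2,18.8)
    for b in bs:
        p,R=pose(*b,2,18.8); print(np.round(b,3),np.r_[(p-p0)/150,(R*R0.inv()).as_rotvec()/np.pi].round(4))
E
python3 - <<'E'
from h import *
rel((.487,.17),[(t,.17) for t in np.linspace(.487,.22,9)[1:]])
E
```

```text
[0.454 0.17 ] [-0.004 -0.002 -0.028  0.005 -0.009 -0.   ]
[0.42 0.17] [-0.006 -0.004 -0.055  0.011 -0.018 -0.   ]
[0.387 0.17 ] [-0.008 -0.005 -0.083  0.016 -0.028 -0.   ]
[0.354 0.17 ] [-0.009 -0.005 -0.111  0.021 -0.037 -0.   ]
[0.32 0.17] [-0.009 -0.005 -0.139  0.027 -0.046 -0.   ]
[0.287 0.17 ] [-0.009 -0.005 -0.166  0.032 -0.055 -0.   ]
[0.253 0.17 ] [-0.007 -0.004 -0.194  0.037 -0.064 -0.   ]
[0.22 0.17] [-0.005 -0.003 -0.222  0.043 -0.073 -0.   ]
```

jog_arm(
  targets=[-0.004,-0.002,-0.028,0.005,-0.009,0,1,-0.006,-0.004,-0.055,0.011,-0.018,0,1,-0.008,-0.005,-0.083,0.016,-0.028,0,1,-0.009,-0.005,-0.111,0.021,-0.037,0,1,-0.009,-0.005,-0.139,0.027,-0.046,0,1,-0.009,-0.005,-0.166,0.032,-0.055,0,1,-0.007,-0.004,-0.194,0.037,-0.064,0,1,-0.005,-0.003,-0.222,0.043,-0.073,0,1,-0.005,-0.003,-0.222,0.043,-0.073,0,1,-0.005,-0.003,-0.222,0.043,-0.073,0,1],
)

```text
clock: 5.55
ee_pos: [438.6, 246.7, 183.1]
ee_rot: [0.519, 0.513, -0.272, 0.627]
wrist_force: [3.1, 2.2, -4.7]
finger_gap: 15.8
```

```bash
python3 - <<'E'
from h import *
s=get_state(); print(s['clock'],s['joint_pos'],s['ee_pos'],s['wrist_force'],s['finger_gap'],s['torque'])
x=Ro.from_quat(s['ee_rot']).as_matrix()[:,0]; print('tilt',np.arccos(-x[2]), pose(.22,.17,2,18.8)[0],row(*pose(.22,.17,2,18.8),s))
rel((.22,.17),[(t,.17) for t in [.19,.16,.13,.1,.08,.06,.045,.03,.015]])
E
```

```text
5.55 [ 0.37  -0.458  2.25   0.074  0.967 -0.018] [438.639 246.652 183.13 ] [ 3.124  2.208 -4.663] 15.769170149823132 [ 0.222 -0.452 -0.018]
tilt 0.38875965731261064 [439.42  247.045 183.61 ] [ 0.005  0.003  0.003  0.    -0.001 -0.   ]
[0.19 0.17] [ 0.003  0.002 -0.025  0.005 -0.008  0.   ]
[0.16 0.17] [ 0.006  0.003 -0.05   0.01  -0.017  0.   ]
[0.13 0.17] [ 0.01   0.006 -0.074  0.014 -0.025  0.   ]
[0.1  0.17] [ 0.014  0.008 -0.099  0.019 -0.033  0.   ]
[0.08 0.17] [ 0.018  0.01  -0.115  0.022 -0.038  0.   ]
[0.06 0.17] [ 0.021  0.012 -0.131  0.026 -0.044  0.   ]
[0.045 0.17 ] [ 0.024  0.014 -0.143  0.028 -0.048  0.   ]
[0.03 0.17] [ 0.027  0.016 -0.155  0.03  -0.052  0.   ]
[0.015 0.17 ] [ 0.03   0.018 -0.167  0.033 -0.056  0.   ]
```

jog_arm(
  targets=[0.003,0.002,-0.025,0.005,-0.008,0,1,0.006,0.003,-0.05,0.01,-0.017,0,1,0.01,0.006,-0.074,0.014,-0.025,0,1,0.014,0.008,-0.099,0.019,-0.033,0,1,0.018,0.01,-0.115,0.022,-0.038,0,1,0.021,0.012,-0.131,0.026,-0.044,0,1,0.024,0.014,-0.143,0.028,-0.048,0,1,0.027,0.016,-0.155,0.03,-0.052,0,1,0.03,0.018,-0.167,0.033,-0.056,0,1,0.03,0.018,-0.167,0.033,-0.056,0,1],
)

```text
clock: 6.38
ee_pos: [443.4, 249.4, 158.8]
ee_rot: [0.573, 0.469, -0.197, 0.642]
wrist_force: [-1.1, -0.0, 3.4]
finger_gap: 15.8
```

```bash
python3 - <<'E'
from h import *
s=get_state(); print(s['clock'],s['joint_pos'],s['ee_pos'],s['wrist_force'],s['finger_gap'],s['torque'])
x=Ro.from_quat(s['ee_rot']).as_matrix()[:,0]; print('tilt',np.arccos(-x[2]), row(*pose(.02,.17,2,18.8),s))
p,d=snap('side','s3.png')
i=camera_info('side')
yy,xx=np.mgrid[:400,:640]; q=p.astype(int)
br=(yy>205)&(yy<300)&(xx>260)&(xx<400)&(q.min(2)>140)&(q.max(2)-q.min(2)<25)
P=pts('side',d,br); P=P[(P[:,2]>90)&(P[:,2]<230)]
for _ in range(6):
    m=np.median(P,0) if _==0 else P.mean(0); n=np.linalg.svd(P-m,full_matrices=False)[2][2]; n*=np.sign(n[2]); P=P[abs((P-m)@n)<(6 if _<3 else 3)]
print(len(P),n,'theta',.611-np.arccos(n[2]))
E
```

```text
6.3833 [ 0.348 -0.553  2.399  0.156  0.715 -0.097] [443.41  249.449 158.826] [-1.103 -0.035  3.383] 15.843306198203653 [-0.22   0.181  0.044]
tilt 0.5943460813106445 [ 0.003  0.001  0.002 -0.001  0.001 -0.   ]
2389 [-0.486 -0.284  0.827] theta 0.013272776803307185
```

View pics/s3.png

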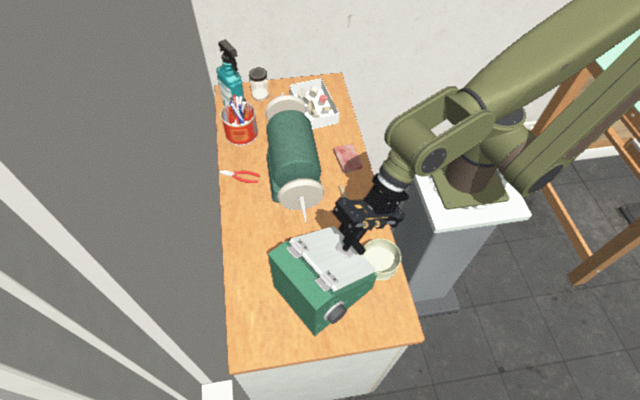

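The hatch is flush on the box and the fitted plane gives θ≈0.013 (bar grip gap 15.8 mm). The tin at (382,258) is clear of the gripper. Next is the clockwise turn.

```bash
python3 - <<'E'
from h import *
rel((.02,.17),[(.02-.002*k,.17+.1*k) for k in range(1,10)])
E
```

```text
[0.018 0.27 ] [ 0.     0.    -0.002  0.016  0.008 -0.026]
[0.016 0.37 ] [ 0.001  0.001 -0.003  0.031  0.017 -0.053]
[0.014 0.47 ] [ 0.001  0.001 -0.005  0.047  0.025 -0.079]
[0.012 0.57 ] [ 0.002  0.001 -0.006  0.063  0.034 -0.105]
[0.01 0.67] [ 0.002  0.001 -0.008  0.079  0.042 -0.132]
[0.008 0.77 ] [ 0.003  0.002 -0.009  0.095  0.051 -0.158]
[0.006 0.87 ] [ 0.003  0.002 -0.011  0.111  0.059 -0.184]
[0.004 0.97 ] [ 0.004  0.002 -0.013  0.127  0.068 -0.21 ]
[0.002 1.07 ] [ 0.004  0.002 -0.014  0.142  0.077 -0.236]
```

jog_arm(
  targets=[0,0,-0.002,0.016,0.008,-0.026,1,0.001,0.001,-0.003,0.031,0.017,-0.053,1,0.001,0.001,-0.005,0.047,0.025,-0.079,1,0.002,0.001,-0.006,0.063,0.034,-0.105,1,0.002,0.001,-0.008,0.079,0.042,-0.132,1,0.003,0.002,-0.009,0.095,0.051,-0.158,1,0.003,0.002,-0.011,0.111,0.059,-0.184,1,0.004,0.002,-0.013,0.127,0.068,-0.21,1,0.004,0.002,-0.014,0.142,0.077,-0.236,1,0.004,0.002,-0.014,0.142,0.077,-0.236,1],
)

```text
clock: 7.27
ee_pos: [443.7, 249.8, 157.4]
ee_rot: [0.8, 0.334, -0.375, 0.328]
wrist_force: [-9.3, -4.6, 9.0]
finger_gap: 15.8
```

```bash
python3 - <<'E'
from h import *
s=get_state(); print(s['clock'],s['joint_pos'],s['ee_pos'],s['wrist_force'],s['finger_gap'],s['torque'])
print(row(*pose(0,1.07,2,18.8),s))
for f in (1.17,1.27,1.37,1.47,1.57,1.6,1.65): print(f,row(*pose(0,f,2,18.8),s))
snap('side','s4.png'); snap('top','t4.png')
E
```

```text
7.2667 [ 0.348 -0.559  2.409  0.16   0.696  0.801] [443.675 249.812 157.376] [-9.325 -4.612  8.954] 15.798531927863499 [-0.49   1.137  0.049]
[ 0.005  0.001 -0.004 -0.    -0.001  0.   ]
1.17 [ 0.005  0.001 -0.004  0.016  0.009 -0.026]
1.27 [ 0.005  0.001 -0.004  0.032  0.018 -0.052]
1.37 [ 0.005  0.001 -0.004  0.047  0.027 -0.078]
1.47 [ 0.005  0.001 -0.004  0.063  0.036 -0.104]
1.57 [ 0.005  0.001 -0.004  0.079  0.045 -0.13 ]
1.6 [ 0.005  0.001 -0.004  0.084  0.048 -0.138]
1.65 [ 0.005  0.001 -0.004  0.091  0.053 -0.151]
```

View pics/t4.png

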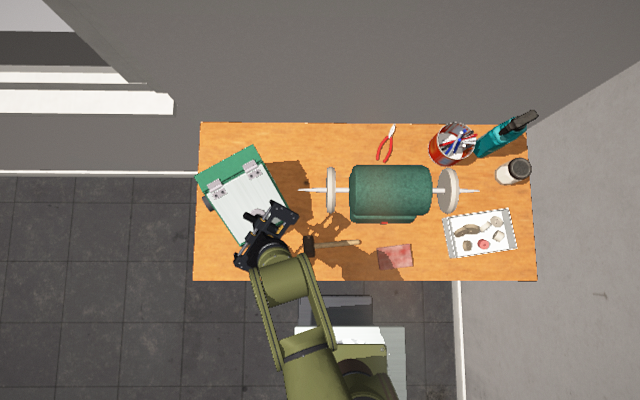

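The top view shows the gripper at (265,230) turned with the handle. The hatch is flush, and the mallet at (325,244) and wax bar at (395,257) haven't moved. I'll continue to the stop.

jog_arm(
  targets=[0.002,0,-0.001,0.016,0.009,-0.026,1,0.002,0,-0.002,0.032,0.018,-0.052,1,0.002,0,-0.003,0.047,0.027,-0.078,1,0.002,0,-0.003,0.063,0.036,-0.104,1,0.002,0,-0.003,0.079,0.045,-0.13,1,0.002,0,-0.003,0.084,0.048,-0.138,1,0.002,0,-0.003,0.086,0.05,-0.143,1,0.002,0,-0.003,0.086,0.05,-0.143,1,0.002,0,-0.003,0.086,0.05,-0.143,1,0.002,0,-0.003,0.086,0.05,-0.143,1],
)

```text
clock: 8.2
ee_pos: [443.7, 249.9, 157.5]
ee_rot: [0.858, 0.221, -0.452, 0.103]
wrist_force: [-9.2, -2.6, 6.3]
finger_gap: 16.2
```

```bash
python3 - <<'E'
from h import *
s=get_state(); print(s['clock'],s['joint_pos'],s['ee_pos'],s['wrist_force'],s['finger_gap'],s['torque'])
for f in (1.5,1.57,1.65): print(f,row(*pose(0,f,2,18.8),s))
n=-Ro.from_quat(s['ee_rot']).as_matrix()[:,0]; print(n, s['torque']@n)
E
```

```text
8.2 [ 0.349 -0.558  2.408  0.157  0.697  1.345] [443.713 249.921 157.453] [-9.173 -2.626  6.271] 16.16469856347266 [-0.529  0.648  0.809]
1.5 [ 0.005  0.001 -0.004 -0.017 -0.011  0.029]
1.57 [ 0.005  0.001 -0.004 -0.006 -0.005  0.011]
1.65 [ 0.005  0.001 -0.004  0.006  0.003 -0.01 ]
[-0.494 -0.287  0.821] 0.73984630043918
```

The tool reached φ≈1.61 with 0.74 N m of resistance, so the handle is on its stop. I'll open now.

jog_arm(
  targets=[0,0,0,0,0,0,-1,0,0,0,0,0,0,-1,0,0,0,0,0,0,-1,0,0,0,0,0,0,-1,0,0,0,0,0,0,-1,0,0,0,0,0,0,-1,0,0,0,0,0,0,-1,0,0,0,0,0,0,-1,0,0,0,0,0,0,-1,0,0,0,0,0,0,-1],
)

```text
clock: 9.03
ee_pos: [443.7, 249.9, 157.4]
ee_rot: [0.858, 0.221, -0.452, 0.103]
wrist_force: [0.0, 0.3, -0.3]
finger_gap: 77.4
```

```bash
python3 - <<'E'
from h import *
s=get_state(); print(s['clock'],s['ee_pos'],s['wrist_force'],s['finger_gap'],s['torque'])
n=-Ro.from_quat(s['ee_rot']).as_matrix()[:,0]; print(n*100/150)
E
```

```text
9.0333 [443.708 249.9   157.44 ] [ 0.009  0.307 -0.341] 77.41043592979001 [-0.215  0.336  0.011]
[-0.329 -0.191  0.547]
```

jog_arm(
  targets=[-0.04,-0.024,0.068,0,0,0,-1,-0.08,-0.048,0.137,0,0,0,-1,-0.12,-0.072,0.205,0,0,0,-1,-0.16,-0.095,0.274,0,0,0,-1,-0.2,-0.115,0.34,0,0,0,-1,-0.2,-0.115,0.5,0,0,0,-1,-0.2,-0.115,0.7,0,0,0,-1,-0.2,-0.115,0.9,0,0,0,-1,-0.2,-0.115,0.9,0,0,0,-1,-0.2,-0.115,0.9,0,0,0,-1],
)

```text
clock: 9.87
ee_pos: [414.5, 232.9, 295.6]
ee_rot: [0.859, 0.222, -0.45, 0.103]
wrist_force: [-0.3, 0.6, -0.3]
finger_gap: 95.2
```

```bash
python3 - <<'E'
from h import *
s=get_state(); print(s['clock'],s['ee_pos'],s['wrist_force'],s['finger_gap'],s['joint_pos'])
p,d=snap('side','s5.png'); snap('top','t5.png')
yy,xx=np.mgrid[:400,:640]; q=p.astype(int)
roi=(yy>205)&(yy<300)&(xx>260)&(xx<400)
br=roi&(q.min(2)>140)&(q.max(2)-q.min(2)<25)
P=pts('side',d,br); P=P[(P[:,2]>90)&(P[:,2]<230)]
for _ in range(6):
    m=np.median(P,0) if _==0 else P.mean(0); n=np.linalg.svd(P-m,full_matrices=False)[2][2]; n*=np.sign(n[2]); P=P[abs((P-m)@n)<(6 if _<3 else 3)]
print(len(P),n,'theta',.611-np.arccos(n[2]))
Q=pts('side',d,roi); h=(Q-m)@n; c,_r=pose(0,0,0,0); Q=Q[(h>35)&(h<55)&(np.linalg.norm(Q-c,axis=1)<60)]
a=np.linalg.svd(Q-Q.mean(0),full_matrices=False)[2][0]; X=np.array([.819*np.cos(PSI),.819*np.sin(PSI),.574]);Y=np.array([-np.sin(PSI),np.cos(PSI),0])
print(len(Q),Q.mean(0),'phi(mod pi)',np.arctan2(a@X,a@Y)%np.pi)
E
```

```text
9.8667 [414.494 232.926 295.616] [-0.325  0.609 -0.328] 95.2484295466515 [ 0.33  -0.76   2.288  0.132  1.013  1.379]
2382 [-0.491 -0.287  0.822] theta 0.005746458779736896
207 [435.869 248.945 180.407] phi(mod pi) 1.589106855994733
```

View pics/s5.png

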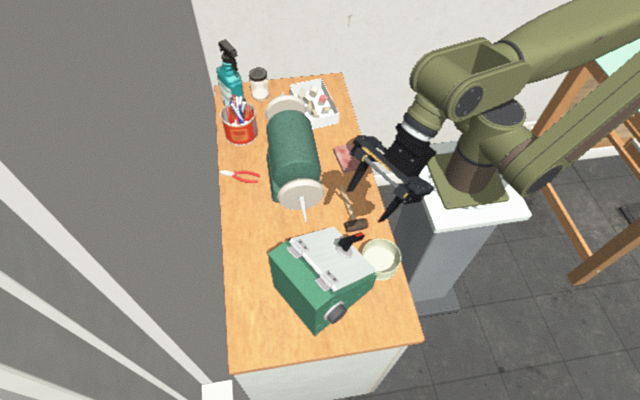

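View pics/t5.png

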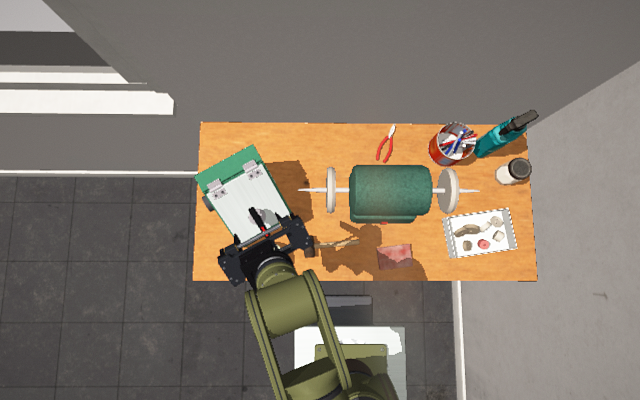

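The hatch is flush with θ≈0.006. The bar points down the slope (φ≈1.59 measured), red end low at (355,237) in the side view. The tin, mallet and wax bar are where they were, and the gripper is clear, so I'm handing in.

```bash
python3 -c "
from cell import *
print(finish_job())"
```

```text
the job is handed in; nothing more can be done
None
```

The hatch is closed and latched, and I handed the job in at about 10 s. `finish_job` reports no verdict.

I gripped the T-handle bar and swung the hatch down slowly (about 0.4 rad/s) from about 0.49 rad onto its gasket. Then I turned the handle clockwise from about 0.17 rad to its stop, let go and backed the arm off.

**Last checks, from one side picture after backing off:**
- **Hatch:** fitted at about 0.006 rad (limit 0.015).
- **Handle:** bar measured at about 1.59 rad, which is its 1.57 rad stop within measuring error. While gripped, the tool read 1.61 rad against 0.74 N m of resistance.
- **Gripper:** open and clear, with wrist force near zero.
- **Things lying about:** the mallet, tin and wax bar look unmoved in the pictures. I did not measure their positions.

One network result was wrong: the best "t_grip" match in the first top view was the wax bar, so I discarded it. No other checks failed or disagreed.

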